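Rock the herb tub over and pour the dried fruits into the pan

TASK

Empty the three dried fruits from the heavy wooden tub into the steel teardrop pan in front of it, always keeping the tub's feet on the counter, never lifting it or letting it drop. Rock it forward until it rests on its bevelled feet and let go of it; then take it by the low rail at its back and rock it further over until all the fruits have rolled into the pan, and at last lower it back onto its bevelled feet and leave it so. Do not touch the fruits with the gripper, and leave the pan and everything else where it stands.

Things in the scene. Friction and masses are not known exactly. Their poses are not given: they have to be found in the camera images.
- tub: Heavy hardwood tub, 1.6 to 2.5 kg, 189 mm long (x, without the rail), 200 mm wide (y), open top, rim at z = 165 mm. Origin on the counter under it; x points the way it pours (to the pan), y along its straight foot edges, z out of its mouth. Starts upright. Its feet are two cheek boards at y = +-82 mm; it rests upright, rocked forward 45 degrees on their bevel, or 90 degrees on their front edge
- bar (a point): Centre of the round steel bar that spans the tub's mouth like a fixed hoop handle, along the tub's y: 18 mm thick, 178 mm free between two flat posts, at x = -20, z = 215 mm in the tub's frame, 50 mm above the rim. It can be pinched from above and turns between the fingers as the tub rocks. Axes are the tub's
- rail (a point): Centre of the round steel rail low at the tub's back, along the tub's y: 16 mm thick, 126 mm free between two brackets, at x = -145, z = 25 mm in the tub's frame, 38 mm clear of the back wall. Upright, the wall leaves no room for a gripper; on the bevel the rail is about 140 mm above the counter, free from straight above. It turns between the fingers. Axes are the tub's
- tub_tail: The same low rail with its two brackets, a rigid part of the tub; origin at the rail's centre, axes the tub's
- heel (a point): Midpoint of the heel edge, x = 30, z = 0 in the tub's frame, where the flat base (x = -99 to 30 mm) ends and the 45 degree bevel begins, 85 mm long up to the toe. The tub rocks about it, hardly sliding when moved slowly, from upright onto the bevel, and tips over by itself past about 37 degrees. Turning faster than 2.5 rad/s counts as a drop. Axes are the tub's
- toe (a point): Midpoint of the toe edge, x = 90, z = 60 mm in the tub's frame, between the bevel and the short front edge (45 mm, up to z = 105). On the counter once the tub rests on its bevel; the tub rocks about it from there to the 90 degree stop. The inside front board slopes 9.5 degrees outward: fruits roll out only past about 81 degrees, so go to the stop. Axes are the tub's
- pan: Loose teardrop pan of plain sheet steel, 0.9 kg, 262 mm long, 225 mm wide, 45 mm wall round the back, 30 mm at the sides. Origin under the centre of its round part; x points away from the tub. Its low open lip, 12 mm high, is 150 mm from the origin towards the tub, about 30 mm under the pouring rim when the tub is at its 90 degree stop. It already stands right for pouring
- pan_floor (a point): Point on the pan's floor at the centre of its round part, 3 mm above the counter
- fruit0_center (a point): Centre of a round dried fruit, 60 mm in diameter, 25 g, brown; starts in the tub
- fruit1_center (a point): Centre of a round dried fruit, 60 mm in diameter, 25 g, brown; starts in the tub
- fruit2_center (a point): Centre of a round dried fruit, 60 mm in diameter, 25 g, brown; starts in the tub
- mortar: Bystander: brass mortar, 110 mm wide, 115 mm high, beside the tub or the pan; origin under its foot
- jar: Bystander: white ceramic jar, 84 mm wide, 130 mm high, beside the tub or the pan; origin under its foot
- tin: Bystander: plain steel tin, 76 mm wide, 100 mm high, beside the tub or the pan; origin under its foot
- packet: Bystander: paper packet tied with tape, 130 x 90 x 50 mm, to the right; origin under its centre
- bowl: Bystander: blue ceramic bowl, 140 mm wide, 55 mm high, to the right; origin under its centre
- weight: Bystander: brass weight, 60 mm wide, 75 mm high, to the right; origin under its centre
- spoon: Bystander: spoon lying to the left; origin under its middle
There are look-alikes about, which are no part of the job. Leave any red look-alike of the part that bears fruit0_center alone.

How it is judged:
By the outcome, as a careful person would: the job done as asked, in the order asked, and still so for the second after the job is handed in, with the robot touching nothing.
It also fails if it takes over 64 s, if anything falls off the work surface, if the arm or the gripper's body presses on something with over 40 N, if the wrist force passes 120 N, or if a joint passes its speed limit or range.

ROBOT

A 7-joint arm with a two-finger parallel gripper is mounted at the origin on the work surface. World frame = base frame: x ahead of the robot, y to its left, z up, the work surface at z = 0. Lengths are in m, angles in rad, forces in N, time in s.
With the tool pointing down it reaches from about 0.35 to 0.775 m from the base axis. Payload 3.1 kg.
Tool frame: the origin (TCP) lies between the finger pads; the fingertips stand 25 mm ahead of it and the grasp point (between the pads) lies 6 mm ahead of it (env.tcp_to_tips is the distance from the TCP to the fingertips, in m); z points along the fingers, y is the direction in which the jaws open and shut (so a half turn about z gives the same grasp; the last joint's range is limited). The gripper opens to 85 mm and grips with 20 to 120 N. Pads are 22 mm wide; open, the fingers measure 114 mm over their backs; the gripper's body (76 mm by 85 mm) begins 54 mm behind the grasp point. The pads swing forward as they close: fully open they stand 13 mm farther back than shut.
Start: joints at [1.2, 0.311, 0.014, 1.512, -0.004, 1.319, -0.027], TCP at [0.178, -0.521, 0.256] pointing down, gripper open.
Joint ranges: [-2.7, 2.7], [-0.3, 1.91], [-1.27, 1.3], [0.12, 2.57], [-1.44, 4.58], [0.2, 2.03], [-3.05, 3.05]. Speed limits (rad/s): [2.79, 2.79, 3.14, 3.14, 3.14, 3.14, 3.14].

INTERFACE

Orientations are given as a unit quaternion [w, x, y, z].
In Python, from bench import env gives the robot as it stands. The module is installed in compiled form; this text tells all that it offers.
- The arm moves only by the tool move_arm, never from a script. Its argument "deltas" is a list of rows, each a list of 2 entries, a list of its own where there are three numbers: the shift along the tool's x, y, z in m, then the turn, a rotation vector about the tool's x, y, z in rad. In form: [[[dx, dy, dz], [rx, ry, rz]], ...]. A call has exactly 8 rows; each row shifts and turns the commanded pose from where the row before left it, along the tool's axes as they then stand; what a row does not reach is not made up. A row lasts 1/12 s, in which the tool goes at most 41.7 mm and 7.16 degrees, less where a joint would pass 70% of its speed; a pose out of reach is approached as far as the arm can. A call with a gripper value outside its range is refused whole. "claw" is the closure, from 0 (fully open) to 1 (shut), set as the call begins (left out, the last holds). The fingers move at their own pace and stop on an object; "newtons" is the grip in N (left out, the last holds). Time passes only in rows, so rows that do not move let the fingers close, or fill a call up. It gives the time, the measured TCP pose, the force and the opening at its end, in the units of the state.
- env.get_obs(): the state, without advancing time (a new reading comes with each control period).
- env.get_image(name): name is "scene" or "top" or "wrist"; returns (picture, depth): 480x640x3 uint8, blue, green, red; 480x640 float32, m along the optical axis (not along the pixel's ray), 0 where there is no reading.
- env.camera_model(name): a dict with "mtx" (3x3 intrinsics, pixels), "origin" and "orientation" of the camera in the world; the wrist camera has in their place "mount" (4x4, takes a point from camera to tool coordinates, whose origin is the TCP and whose axes are the flange's). Camera axes: x right, y down, z forward; pixel columns grow to the right and rows downward; lengths in m; the calibration is good to about 2 mm. The wrist camera is an equidistant fisheye: a pixel r from the principal point sees the ray r / f radians off the axis. A picture is of the moment at which its call begins: read the wrist's pose just before it. camera_model takes no time and is no camera call.
- env.hand_in(): hands the job in, once; it reports no verdict.
Trained networks look in the newest picture that a camera, given by its name, has taken for a name from the list of things; names that differ only in an ending like _2 or _b are one class to them, and where a whole thing is asked for, a point or a joint stands for the part that bears it (a point fixed in the world has none). Each returns a list of dicts, best first, with "conf" (0 to 1); they miss things now and then, are a little off and sometimes report something else, mostly with a low value. They report only what shows in the picture. A call takes as long as a camera call. They do not tell look-alikes from the thing itself.
- env.look_for(label, camera): "at" ([x, y, z] in m, in world coordinates, good to about 4 mm: the middle of the surface that is visible of it).
The state is a dict: "clock": time; "joint_pos": joint angles; "joint_vel": joint speeds; "effort": joint torques, N m; "ee_pos": TCP position; "tool_rot": TCP orientation; "contact_force": force on the tool from outside, world axes, zero at the start; "moment": the same for the moment, N m; "opening": finger opening in m.
Only numpy, scipy, OpenCV 4.12 (cv2) and the standard library are available. Lean on these libraries where they do the work, as an engineer would, in place of code of your own. Each camera call takes 0.05 s, during which the arm holds its last target.

## Working session

There is one attempt and no reset: what is moved stays moved. The work goes in short steps, Python scripts to look and compute and a tool call to move; the robot and the scene stay as the last step left them, time stands still between calls to the robot, and variables do not carry over. Pictures are saved under pics/ and viewed, and the job is handed in when it is done.

Besides the shell and the picture viewer there is one more tool, called after ">>>" as name(argument=value, ...) on one line, values as JSON. move_arm: Moves the arm, as the interface text tells. Its arguments: {"type":"object","properties":{"deltas":{"type":"array"},"claw":{"type":"number"},"newtons":{"type":"number"}},"required":["deltas"]}

```bash
mkdir -p pics; python3 - <<'E'
from bench import env
import cv2,numpy as np
print(env.get_obs())
for n in ["scene","top"]:
    p,d=env.get_image(n); cv2.imwrite(f"pics/{n}0.png",p); np.save(f"pics/{n}0.npy",d)
    print(n,env.camera_model(n))
    for l in (["tub","bar","rail","heel","toe","pan","pan_floor","fruit0_center"]):
        print(l,[(np.round(x["at"],3).tolist(),round(x["conf"],2)) for x in env.look_for(l,n)][:4])
print(env.camera_model("wrist"))
E
```

```text
{'clock': 0.0, 'joint_pos': array([ 1.20031191,  0.31172918,  0.01397808,  1.51308563, -0.00440115,
        1.31921869, -0.02718327]), 'joint_vel': array([-0.00083001, -0.0008174 , -0.00013016, -0.00020118, -0.00073807,
        0.0006242 , -0.00069666]), 'effort': array([-1.42938788e-04, -3.79914916e+01,  1.45984953e-01, -2.30591619e+01,
        1.21749649e-02,  1.33572594e-02, -8.97399786e-06]), 'ee_pos': array([ 0.17738817, -0.51987926,  0.25520753]), 'tool_rot': array([-1.18033651e-03,  9.86508584e-01,  1.63705106e-01, -2.42785075e-04]), 'contact_force': array([ 0.47580722, -0.05311294,  0.82029915]), 'moment': array([-0.03110281, -0.00539345, -0.02187196]), 'opening': 0.08501449137618607}
scene {'mtx': array([[610.84283796,   0.        , 316.47390446],
       [  0.        , 610.84283796, 228.35322091],
       [  0.        ,   0.        ,   1.        ]]), 'origin': array([1.36261256, 0.55199419, 1.73982862]), 'orientation': array([-0.13100252,  0.44832431,  0.85000686, -0.2435816 ])}
tub [([0.498, 0.178, 0.102], 0.62)]
bar [([0.501, 0.176, 0.103], 0.58)]
rail [([0.502, 0.184, 0.10
[... 897 characters left out ...]
67)]
pan_floor [([0.671, -0.121, 0.003], 0.58)]
fruit0_center [([0.574, 0.345, 0.052], 0.94), ([0.311, 0.163, 0.049], 0.68), ([0.245, 0.252, 0.056], 0.55), ([0.434, 0.174, 0.067], 0.51)]
{'mtx': array([[371.64829954,   0.        , 320.60690108],
       [  0.        , 371.64829954, 232.63874162],
       [  0.        ,   0.        ,   1.        ]]), 'mount': array([[-9.54254918e-05, -9.61271227e-01, -2.75604098e-01,
         6.98760589e-02],
       [ 9.99999616e-01, -3.31882545e-04,  8.11322065e-04,
         1.41275968e-04],
       [-8.71368747e-04, -2.75603915e-01,  9.61270889e-01,
        -1.17972892e-01],
       [ 0.00000000e+00,  0.00000000e+00,  0.00000000e+00,
         1.00000000e+00]])}
```

View pics/scene0.png

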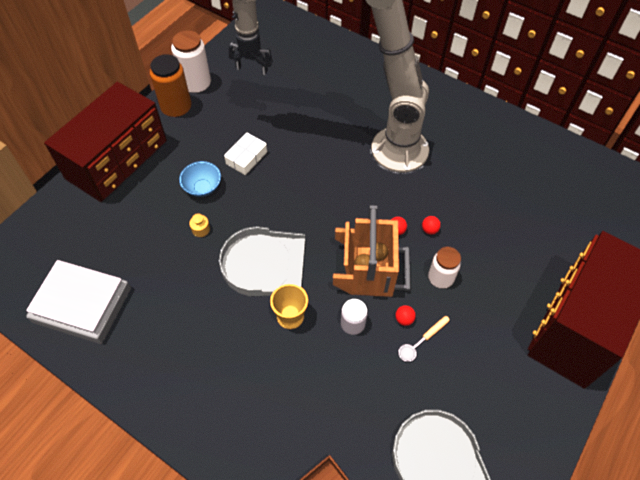

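View pics/top0.png

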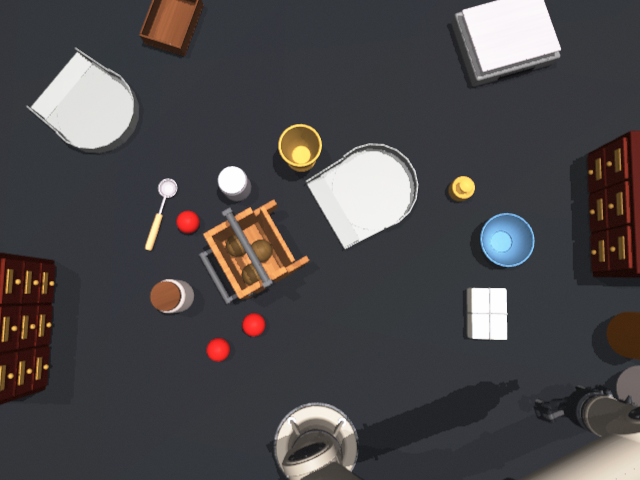

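The tub is at top px (255,250), with the bar running (228,212)–(268,285), the rail at lower left (215,275), and the pan at (370,190). The red look-alike balls at (188,222), (254,325) and (218,350) lie outside the tub. The brown fruits are inside it. The other pan at (90,105) is far off and does not face the tub. Next I measure the bar and rail from both depth maps.

```bash
cat > h.py <<'E'
import numpy as np,cv2
from scipy.spatial.transform import Rotation as R
from bench import env
def rot(q): return R.from_quat([q[1],q[2],q[3],q[0]])
def cloud(d,n):
    m=env.camera_model(n);K=m["mtx"]
    v,u=np.indices(d.shape)
    P=np.stack([(u-K[0,2])/K[0,0]*d,(v-K[1,2])/K[1,1]*d,d],-1)
    return (P.reshape(-1,3)@rot(m["orientation"]).as_matrix().T+m["origin"]).reshape(d.shape+(3,))
def proj(P,n):
    m=env.camera_model(n);K=m["mtx"]
    p=(np.atleast_2d(P)-m["origin"])@rot(m["orientation"]).as_matrix()
    return p[:,:2]/p[:,2:]*K[0,0]+K[:2,2]
E
python3 - <<'E'
from h import *
for n in ["top","scene"]:
    d=np.load(f"pics/{n}0.npy");P=cloud(d,n);im=cv2.imread(f"pics/{n}0.png")
    ok=(d>0)&(abs(P[...,0]-.49)<.25)&(abs(P[...,1]-.17)<.2)
    for lo,hi in [(.19,.26),(.15,.185)]:
        s=ok&(P[...,2]>lo)&(P[...,2]<hi); q=P[s]
        c=q.mean(0);w,V=np.linalg.eigh(np.cov(q.T)); 
        t=(q-c)@V[:,2]
        print(n,lo,len(q),c.round(4),V[:,2].round(3),"ang",np.degrees(np.arctan2(V[1,2],V[0,2])).round(2),(t.min().round(3),t.max().round(3)),"mid",(c+V[:,2]*(t.min()+t.max())/2).round(4),"zmax",np.percentile(q[:,2],[50,95,99]).round(4))
    x,y=(150,150) if n=="top" else (310,180)
    cr=im[y:y+160,x:x+190]
    cv2.imwrite(f"pics/{n}0c.png",cv2.resize(cr,None,fx=4,fy=3.75,interpolation=cv2.INTER_CUBIC))
E
```

```text
top 0.19 722 [0.4968 0.1652 0.2217] [-0.856 -0.516  0.001] ang -148.93 (np.float64(-0.101), np.float64(0.099)) mid [0.4974 0.1655 0.2217] zmax [0.222  0.2272 0.2288]
top 0.15 1358 [0.4916 0.1762 0.1636] [-0.859 -0.512  0.   ] ang -149.21 (np.float64(-0.099), np.float64(0.099)) mid [0.4914 0.1761 0.1636] zmax [0.164  0.1684 0.1707]
scene 0.19 410 [0.5034 0.1709 0.2197] [-0.854 -0.52   0.012] ang -148.68 (np.float64(-0.095), np.float64(0.111)) mid [0.4966 0.1668 0.2198] zmax [0.2212 0.2279 0.2299]
scene 0.15 893 [0.4966 0.1809 0.163 ] [-0.85  -0.526 -0.002] ang -148.26 (np.float64(-0.095), np.float64(0.112)) mid [0.4893 0.1764 0.163 ] zmax [0.1634 0.1707 0.1792]
```

View pics/top0c.png

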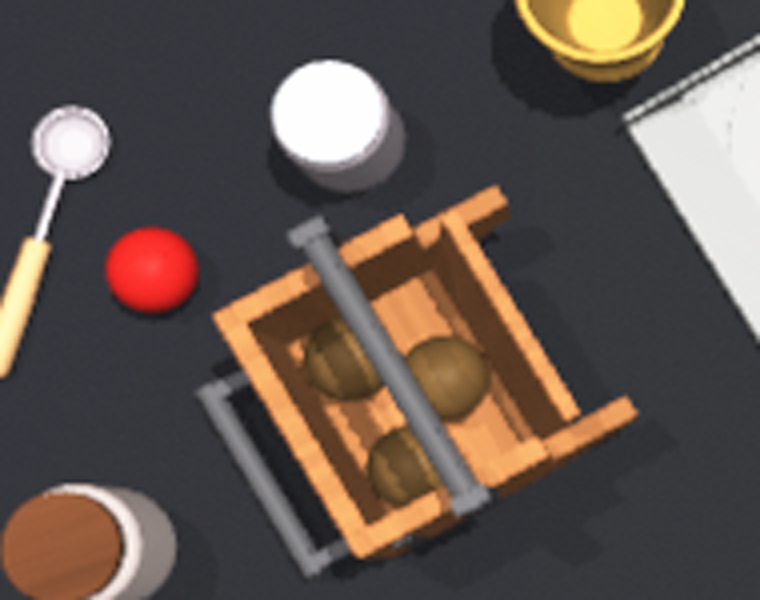

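View pics/scene0c.png

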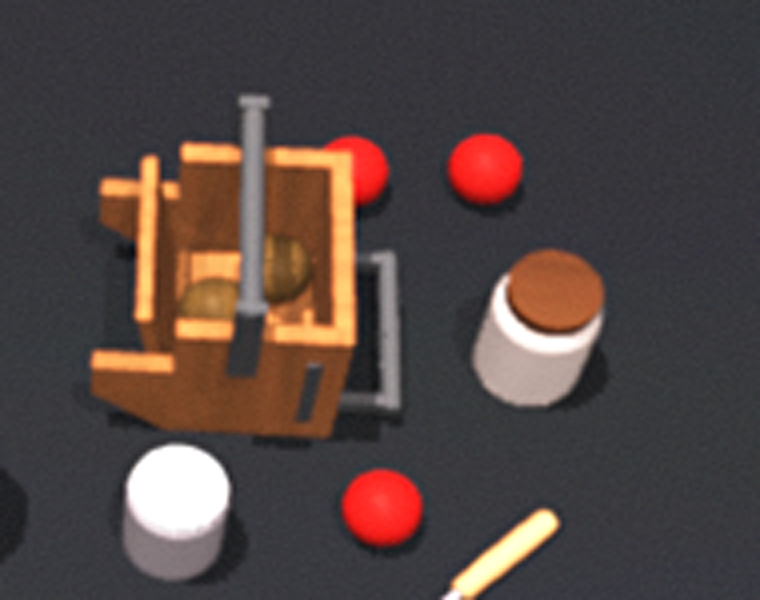

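The bar centre is at about (0.497, 0.166), with its top at 0.224, so its axis is at z ≈ 0.215. The tub's x axis points at −59°. I'll turn the tool to match and move over the bar, with a wrist look on arrival.

>>> move_arm(deltas=[[[0,0,-0.01],[0,0,-0.107]],[[0,0,-0.01],[0,0,-0.107]],[[0.02,-0.0134,-0.002],[0,0,0]],[[0.0314,-0.0211,-0.002],[0,0,0]],[[0.0314,-0.0211,-0.002],[0,0,0]],[[0.0314,-0.0211,-0.002],[0,0,0]],[[0.0314,-0.0211,-0.002],[0,0,0]],[[0.0314,-0.0211,-0.002],[0,0,0]]], claw=0, newtons=60)

```text
clock: 1.57
ee_pos: [0.2682, -0.3256, 0.2885]
tool_rot: [0.0, 0.963, 0.268, 0.0]
contact_force: [1.9, 0.5, -0.4]
opening: 0.0858
```

>>> move_arm(deltas=[[[0.0314,-0.0211,-0.002],[0,0,0]],[[0.0314,-0.0211,-0.002],[0,0,0]],[[0.0314,-0.0211,-0.002],[0,0,0]],[[0.0314,-0.0211,-0.002],[0,0,0]],[[0.0314,-0.0211,-0.002],[0,0,0]],[[0.0314,-0.0211,-0.002],[0,0,0]],[[0.0314,-0.0211,-0.002],[0,0,0]],[[0.0314,-0.0211,-0.002],[0,0,0]]])

```text
clock: 2.23
ee_pos: [0.396, -0.0512, 0.3048]
tool_rot: [0.001, 0.963, 0.268, 0.0]
contact_force: [1.0, -0.5, -0.9]
opening: 0.0855
```

>>> move_arm(deltas=[[[0.0314,-0.0211,0],[0,0,0]],[[0.0314,-0.0211,0],[0,0,0]],[[0.0314,-0.0211,0],[0,0,0]],[[0.0314,-0.0211,0],[0,0,0]],[[0.0314,-0.0211,0],[0,0,0]],[[0.025,-0.0168,0],[0,0,0]],[[0.017,-0.0114,0],[0,0,0]],[[0,0,0],[0,0,0]]])

```text
clock: 2.9
ee_pos: [0.4971, 0.1699, 0.304]
tool_rot: [-0.003, 0.962, 0.272, 0.001]
contact_force: [-0.4, 0.3, 0.8]
opening: 0.0856
```

```bash
cat >> h.py <<'E'
def wcloud(d,o):
    m=env.camera_model("wrist");K=m["mtx"];v,u=np.indices(d.shape)
    x=u-K[0,2];y=v-K[1,2];r=np.hypot(x,y)+1e-9;th=r/K[0,0]
    t=np.tan(np.minimum(th,1.5)); P=np.stack([x/r*t*d,y/r*t*d,d],-1).reshape(-1,3)
    M=m["mount"];P=P@M[:3,:3].T+M[:3,3]
    return (P@rot(o["tool_rot"]).as_matrix().T+o["ee_pos"]).reshape(d.shape+(3,))
E
python3 - <<'E'
from h import *
o=env.get_obs();p,d=env.get_image("wrist");cv2.imwrite("pics/w1.png",p)
print(o["ee_pos"],o["tool_rot"],o["joint_pos"].round(3))
T=rot(o["tool_rot"]).as_matrix();print(np.degrees(np.arctan2(T[1,0],T[0,0])))
P=wcloud(d,o)
ok=(d>0)&(np.hypot(P[...,0]-.497,P[...,1]-.166)<.14)
s=ok&(P[...,2]>.2)&(P[...,2]<.24);q=P[s];c=q.mean(0);w,V=np.linalg.eigh(np.cov(q.T));t=(q-c)@V[:,2]
print(len(q),c,V[:,2],(c+V[:,2]*(t.min()+t.max())/2),t.min(),t.max(),np.percentile(q[:,2],[50,95,99]))
E
```

```text
[0.49710255 0.16985295 0.30401791] [-2.52101356e-03  9.62364785e-01  2.71748744e-01  5.33706095e-04] [ 0.214  0.321 -0.76   1.468  0.217  1.438 -1.569]
31.536501838807226
9659 [0.50491111 0.17289421 0.22283873] [-0.85678008 -0.51563698 -0.00681112] [0.49405427 0.16636023 0.22275243] -0.08660344054720115 0.11194678053547467 [0.22334707 0.22553341 0.22627391]
```

View pics/w1.png

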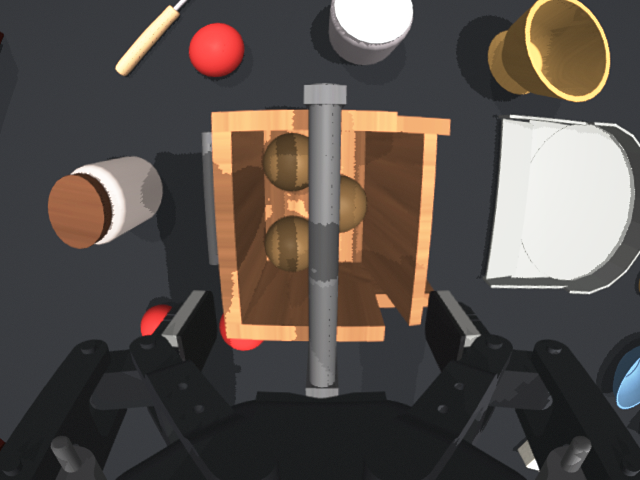

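The wrist view shows the bar running vertically at column ~323, midway between the open fingers. The fruits are at (290,160), (345,205) and (290,243), well below. Descending onto the bar.

>>> move_arm(deltas=[[[0,0.001,0.015],[0,0,0]],[[0,0,0.015],[0,0,0]],[[0,0,0.015],[0,0,0]],[[0,0,0.015],[0,0,0]],[[0,0,0.012],[0,0,0]],[[0,0,0.007],[0,0,0]],[[0,0,0.003],[0,0,0]],[[0,0,0],[0,0,0]]])

```text
clock: 3.62
ee_pos: [0.4973, 0.1623, 0.2219]
tool_rot: [0.0, 0.964, 0.267, -0.001]
contact_force: [-0.1, -1.0, 0.5]
opening: 0.0855
```

>>> move_arm(deltas=[[[0,0,0],[0,0,0]],[[0,0,0],[0,0,0]],[[0,0,0],[0,0,0]],[[0,0,0],[0,0,0]],[[0,0,0],[0,0,0]],[[0,0,0],[0,0,0]],[[0,0,0],[0,0,0]],[[0,0,0],[0,0,0]]], claw=1, newtons=60)

```text
clock: 4.28
ee_pos: [0.4961, 0.1666, 0.2229]
tool_rot: [-0.002, 0.963, 0.269, -0.0]
contact_force: [-2.5, 3.5, 2.2]
opening: 0.016
```

```bash
python3 - <<'E'
import numpy as np
def f(x,z,a,b,n):
    t=np.radians(np.linspace(a,b,n+1)); h=x*np.cos(t)+z*np.sin(t); v=-x*np.sin(t)+z*np.cos(t)
    D=np.stack([np.diff(h),-np.diff(v)],1)*1e3
    for i in range(0,n,8): print(round(np.degrees(t[i+8]),2),D[i:i+8].round(2).tolist())
f(-50,215,0,45,48); print(); f(-235,-35,45,90,48)
E
```

```text
7.5 [[3524.47, -789.31], [3536.91, -731.53], [3548.4, -673.57], [3558.95, -615.42], [3568.54, -557.11], [3577.18, -498.64], [3584.86, -440.05], [3591.58, -381.33]]
15.0 [[3597.34, -322.52], [3602.13, -263.62], [3605.96, -204.64], [3608.83, -145.62], [3610.73, -86.55], [3611.66, -27.46], [3611.63, 31.64], [3610.63, 90.72]]
22.5 [[3608.66, 149.79], [3605.73, 208.81], [3601.83, 267.78], [3596.96, 326.68], [3591.14, 385.48], [3584.35, 444.19], [3576.6, 502.78], [3567.9, 561.23]]
30.0 [[3558.24, 619.53], [3547.62, 677.67], [3536.06, 735.62], [3523.55, 793.38], [3510.1, 850.92], [3495.71, 908.24], [3480.38, 965.32], [3464.12, 1022.13]]
37.5 [[3446.93, 1078.67], [3428.82, 1134.93], [3409.79, 1190.88], [3389.85, 1246.51], [3369.0, 1301.8], [3347.25, 1356.75], [3324.6, 1411.34], [3301.07, 1465.54]]
45.0 [[3276.65, 1519.36], [3251.35, 1572.77], [3225.18, 1625.76], [3198.15, 1678.31], [3170.26, 1730.41], [3141.52, 1782.05], [3111.94, 1833.21], [3081.53, 1883.88]]

52.5 [[2339.46, -3104.83], [2389.94, -3066.14], [2439.79, -3026.62], [2488.98, -2986.3], [2537.51, -2945.18], [2585.36, -2903.26], [
[... 198 characters left out ...]
.76, -2443.34]]
67.5 [[3063.33, -2393.54], [3102.08, -2343.1], [3140.0, -2292.03], [3177.09, -2240.35], [3213.32, -2188.07], [3248.69, -2135.2], [3283.19, -2081.76], [3316.81, -2027.76]]
75.0 [[3349.54, -1973.22], [3381.38, -1918.15], [3412.31, -1862.57], [3442.33, -1806.49], [3471.43, -1749.92], [3499.59, -1692.89], [3526.82, -1635.41], [3553.11, -1577.48]]
82.5 [[3578.44, -1519.14], [3602.82, -1460.38], [3626.23, -1401.24], [3648.67, -1341.72], [3670.14, -1281.84], [3690.62, -1221.62], [3710.11, -1161.07], [3728.61, -1100.21]]
90.0 [[3746.12, -1039.06], [3762.62, -977.63], [3778.11, -915.93], [3792.59, -853.99], [3806.05, -791.83], [3818.5, -729.45], [3829.92, -666.87], [3840.32, -604.12]]
```

>>> move_arm(deltas=[[[0,0.0035,-0.0008],[0,0,0]],[[0,0.0035,-0.0007],[0,0,0]],[[0,0.0035,-0.0007],[0,0,0]],[[0,0.0036,-0.0006],[0,0,0]],[[0,0.0036,-0.0006],[0,0,0]],[[0,0.0036,-0.0005],[0,0,0]],[[0,0.0036,-0.0004],[0,0,0]],[[0,0.0036,-0.0004],[0,0,0]]])

```text
clock: 4.95
ee_pos: [0.5096, 0.1443, 0.2277]
tool_rot: [-0.004, 0.963, 0.27, -0.001]
contact_force: [-5.0, 5.1, 3.9]
opening: 0.0161
```

```bash
python3 - <<'E'
from h import *
o=env.get_obs();print(o["contact_force"],o["moment"])
p,d=env.get_image("scene");cv2.imwrite("pics/s2.png",cv2.resize(p[130:350,250:500],None,fx=3,fy=2.7))
E
```

```text
[-5.01324099  5.09010367  3.93237241] [ 1.47406378  1.15001191 -0.05476621]
```

View pics/s2.png

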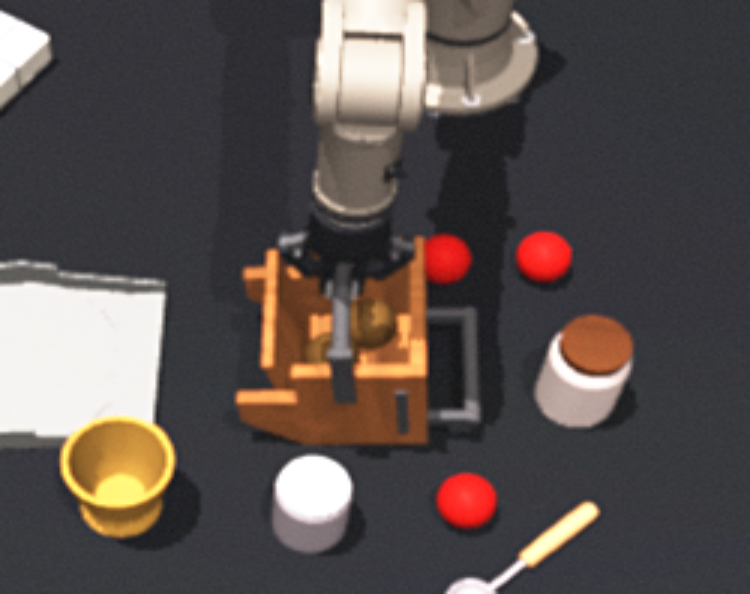

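The tub is rocking forward with its rear lifting, and the force is a modest 7 N. Continuing along the arc.

>>> move_arm(deltas=[[[0,0.0036,-0.0003],[0,0,0]],[[0,0.0036,-0.0003],[0,0,0]],[[0,0.0036,-0.0002],[0,0,0]],[[0,0.0036,-0.0001],[0,0,0]],[[0,0.0036,-0.0001],[0,0,0]],[[0,0.0036,0],[0,0,0]],[[0,0.0036,0],[0,0,0]],[[0,0.0036,0.0001],[0,0,0]]])

```text
clock: 5.67
ee_pos: [0.5253, 0.1186, 0.2297]
tool_rot: [-0.003, 0.963, 0.27, -0.0]
contact_force: [-5.0, 3.4, 9.0]
opening: 0.0166
```

>>> move_arm(deltas=[[[0,0.0036,0.0001],[0,0,0]],[[0,0.0036,0.0002],[0,0,0]],[[0,0.0036,0.0003],[0,0,0]],[[0,0.0036,0.0003],[0,0,0]],[[0,0.0036,0.0004],[0,0,0]],[[0,0.0036,0.0004],[0,0,0]],[[0,0.0036,0.0005],[0,0,0]],[[0,0.0036,0.0006],[0,0,0]]])

```text
clock: 6.33
ee_pos: [0.5408, 0.0931, 0.2263]
tool_rot: [-0.002, 0.963, 0.269, 0.0]
contact_force: [-2.2, 2.0, 5.4]
opening: 0.0161
```

```bash
python3 - <<'E'
from h import *
o=env.get_obs();print(o["contact_force"],o["moment"])
p,d=env.get_image("scene");cv2.imwrite("pics/s3.png",cv2.resize(p[130:350,250:500],None,fx=3,fy=2.7))
E
```

```text
[-2.21775409  1.9702171   5.40985794] [ 0.70179106  0.56944377 -0.05790982]
```

View pics/s3.png

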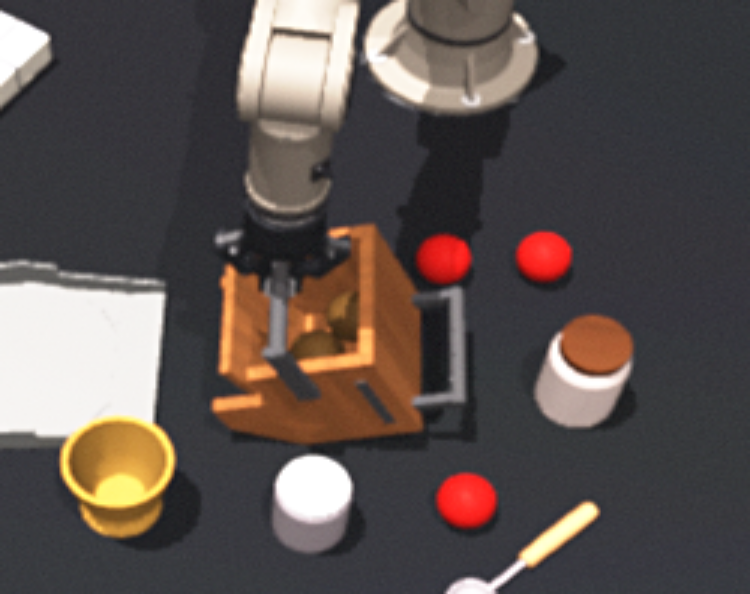

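>>> move_arm(deltas=[[[0,0.0036,0.0006],[0,0,0]],[[0,0.0035,0.0007],[0,0,0]],[[0,0.0035,0.0007],[0,0,0]],[[0,0.0035,0.0008],[0,0,0]],[[0,0.0035,0.0009],[0,0,0]],[[0,0.0035,0.0009],[0,0,0]],[[0,0.0035,0.001],[0,0,0]],[[0,0.0035,0.001],[0,0,0]]])

```text
clock: 7.05
ee_pos: [0.5571, 0.0657, 0.2186]
tool_rot: [-0.0, 0.963, 0.268, 0.001]
contact_force: [-0.2, 3.8, 4.2]
opening: 0.0156
```

>>> move_arm(deltas=[[[0,0.0034,0.0011],[0,0,0]],[[0,0.0034,0.0011],[0,0,0]],[[0,0.0034,0.0012],[0,0,0]],[[0,0.0034,0.0012],[0,0,0]],[[0,0.0034,0.0013],[0,0,0]],[[0,0.0033,0.0014],[0,0,0]],[[0,0.0033,0.0014],[0,0,0]],[[0,0.0033,0.0015],[0,0,0]]])

```text
clock: 7.72
ee_pos: [0.5706, 0.0429, 0.2082]
tool_rot: [-0.0, 0.963, 0.268, 0.0]
contact_force: [1.5, 3.3, -0.0]
opening: 0.0158
```

>>> move_arm(deltas=[[[0,0.0033,0.0015],[0,0,0]],[[0,0.0033,0.0016],[0,0,0]],[[0,0.0032,0.0016],[0,0,0]],[[0,0.0032,0.0017],[0,0,0]],[[0,0.0032,0.0017],[0,0,0]],[[0,0.0031,0.0018],[0,0,0]],[[0,0.0031,0.0018],[0,0,0]],[[0,0.0031,0.0019],[0,0,0]]])

```text
clock: 8.38
ee_pos: [0.5836, 0.0217, 0.1962]
tool_rot: [-0.001, 0.963, 0.268, 0.0]
contact_force: [-3.6, 5.5, 16.5]
opening: 0.0159
```

```bash
python3 - <<'E'
from h import *
o=env.get_obs();print(o["contact_force"],o["moment"])
p,d=env.get_image("scene");cv2.imwrite("pics/s4.png",cv2.resize(p[130:350,250:500],None,fx=3,fy=2.7))
E
```

```text
[-3.62899154  5.4600979  16.53433801] [ 1.53803174  1.05702823 -0.03480566]
```

View pics/s4.png

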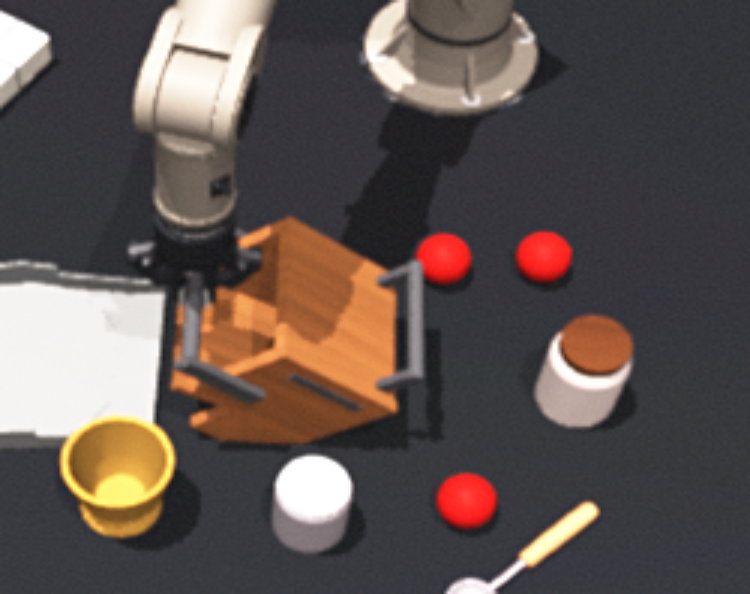

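```bash
cat >> h.py <<'E'
XH=np.array([.517,-.856,0]);YH=np.array([.856,.517,0])
def tubtilt(n,d,im):
    # wooden (orange) pixels near the tub; report planes: points in (h,v) side view
    P=cloud(d,n);hsv=cv2.cvtColor(im,cv2.COLOR_BGR2HSV)
    s=(d>0)&(hsv[...,1]>120)&(hsv[...,0]>5)&(hsv[...,0]<20)&(hsv[...,2]>60)&(np.hypot(P[...,0]-.53,P[...,1]-.12)<.22)&(P[...,2]>.01)
    q=P[s];return np.stack([(q-[.523,.123,0])@XH,(q-[.523,.123,0])@YH,q[:,2]],1)
def backwall(q,rng=np.random.default_rng(0)):
    # RANSAC best plane with normal in x-z plane
    best=(0,)
    for _ in range(1500):
        a=q[rng.choice(len(q),3,False)];n=np.cross(a[1]-a[0],a[2]-a[0]);L=np.linalg.norm(n)
        if L<1e-5: continue
        n/=L
        if abs(n[1])>.2: continue
        k=abs((q-a[0])@n)<.003
        if k.sum()>best[0]: best=(k.sum(),k)
    k=best[1];c=q[k].mean(0);n=np.linalg.svd(q[k]-c,full_matrices=False)[2][2]
    if n[2]<0:n=-n
    return best[0],c,n,np.degrees(np.arctan2(n[2],-n[0]))
E
python3 - <<'E'
from h import *
for n in ["scene","top"]:
    p,d=env.get_image(n);q=tubtilt(n,d,p);print(n,len(q),backwall(q))
E
```

```text
scene 4361 (np.int64(1384), array([-0.02553884,  0.00445911,  0.15541063]), array([-7.00469715e-01, -6.42417822e-04,  7.13681837e-01]), np.float64(45.535286907312184))
top 4834 (np.int64(3053), array([-0.02368221, -0.00063696,  0.15590725]), array([-7.00793759e-01, -6.47643115e-04,  7.13363644e-01]), np.float64(45.509266065900455))
```

Both views give a tilt of 45.5°, so the tub rests on its bevel. Releasing the bar and rising.

>>> move_arm(deltas=[[[0,0,0],[0,0,0]],[[0,0,0],[0,0,0]],[[0,0,0],[0,0,0]],[[0,0,0],[0,0,0]],[[0,0,0],[0,0,0]],[[0,0,0],[0,0,0]],[[0,0,0],[0,0,0]],[[0,0,0],[0,0,0]]], claw=0.4)

```text
clock: 9.2
ee_pos: [0.5835, 0.0206, 0.1946]
tool_rot: [0.0, 0.963, 0.268, -0.0]
contact_force: [-0.1, 0.7, -1.0]
opening: 0.0515
```

>>> move_arm(deltas=[[[0,0,-0.005],[0,0,0]],[[0,0,-0.01],[0,0,0]],[[0,0,-0.015],[0,0,0]],[[0,0,-0.02],[0,0,0]],[[0,0,-0.02],[0,0,0]],[[0,0,-0.02],[0,0,0]],[[0,0,-0.015],[0,0,0]],[[0,0,-0.005],[0,0,0]]])

```text
clock: 9.87
ee_pos: [0.5849, 0.0215, 0.3089]
tool_rot: [0.001, 0.963, 0.268, 0.003]
contact_force: [0.5, 0.3, 0.3]
opening: 0.0512
```

```bash
python3 - <<'E'
from h import *
o=env.get_obs();print(o["ee_pos"],o["contact_force"],o["opening"])
for n in ["scene","top"]:
    p,d=env.get_image(n);q=tubtilt(n,d,p);print(n,len(q),backwall(q))
    P=cloud(d,n);hsv=cv2.cvtColor(p,cv2.COLOR_BGR2HSV)
    c=np.array([.468,.214,.141]);
    r=P-c; s=(d>0)&(abs(r@XH)<.03)&(abs(r@YH)<.09)&(abs(r[...,2])<.03)
    g=s&(hsv[...,1]<70)
    q=P[g]; print("rail",len(q),q.mean(0),np.percentile(q[:,2],[50,95]),"h,y,off",((q-c)@XH).mean(),np.percentile((q-c)@YH,[1,99]))
    w,V=np.linalg.eigh(np.cov(q.T));print(V[:,2])
    cv2.imwrite(f"pics/{n}5.png",p)
E
```

```text
[0.58489868 0.02146889 0.30885357] [0.51247944 0.28925298 0.26558361] 0.05123376842517071
scene 4610 (np.int64(1361), array([-0.02699595,  0.00218131,  0.15504942]), array([-0.7109282 , -0.0054366 ,  0.70324358]), np.float64(44.688657402404864))
rail 345 [0.47464094 0.21176662 0.14230552] [0.14455801 0.15393083] h,y,off 0.00534513781361444 [-0.07456374  0.07585013]
[-0.8547543  -0.51902481 -0.00288519]
top 4716 (np.int64(3024), array([-0.02562943, -0.00016653,  0.15431925]), array([-0.70813001,  0.0019426 ,  0.7060794 ]), np.float64(44.91692104451087))
rail 494 [0.47102809 0.20933672 0.14453412] [0.14644939 0.15195455] h,y,off 0.005557288238666329 [-0.07369814  0.0732007 ]
[-0.85835314 -0.51305308  0.00253213]
```

View pics/top5.png

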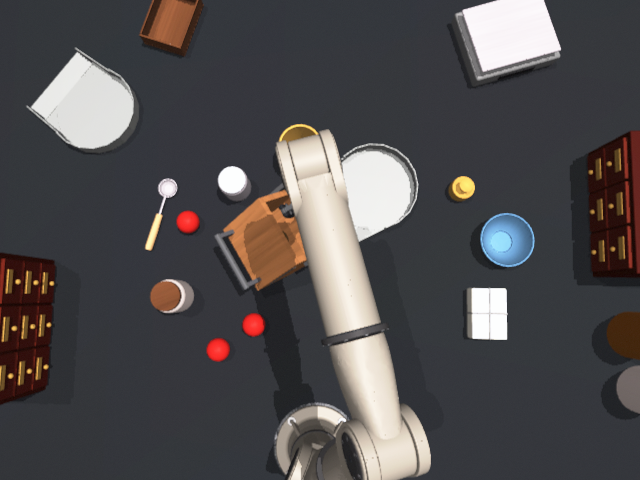

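The tub rests at 45° after release (44.7° and 44.9°), with the rail at top px (237,262). Moving over the rail.

>>> move_arm(deltas=[[[0,-0.02,0],[0,0,0]],[[0,-0.035,0],[0,0,0]],[[0,-0.035,0],[0,0,0]],[[0,-0.035,0],[0,0,0]],[[0,-0.035,0],[0,0,0]],[[0,-0.035,0.01],[0,0,0]],[[0,-0.02,0.02],[0,0,0]],[[0,-0.007,0.02],[0,0,0]]])

```text
clock: 10.63
ee_pos: [0.4654, 0.2157, 0.2543]
tool_rot: [-0.001, 0.962, 0.272, 0.0]
contact_force: [-0.0, -0.2, -0.1]
opening: 0.0512
```

```bash
python3 - <<'E'
from h import *
o=env.get_obs();p,d=env.get_image("wrist");cv2.imwrite("pics/w6.png",p)
print(o["ee_pos"],o["tool_rot"],o["joint_pos"].round(3))
P=wcloud(d,o);hsv=cv2.cvtColor(p,cv2.COLOR_BGR2HSV)
c=np.array([.470,.212,.141]);r=P-c
s=(d>0)&(abs(r@XH)<.025)&(abs(r@YH)<.055)&(abs(r[...,2])<.02)&(hsv[...,1]<70)
q=P[s];w,V=np.linalg.eigh(np.cov(q.T))
v,u=np.where(s);print(u.min(),u.max(),v.min(),v.max())
print(len(q),q.mean(0),V[:,2],np.percentile(q[:,2],[50,95,99]),"tcp minus rail along x,y tub",(o["ee_pos"]-q.mean(0))@XH,(o["ee_pos"]-c)@YH, np.percentile((q-o["ee_pos"])@XH,[2,98]))
E
```

```text
[0.46541007 0.21570029 0.25429392] [-1.15017048e-03  9.62287661e-01  2.72031447e-01  1.63462946e-04] [ 0.139  0.325 -0.78   1.593  0.232  1.319 -1.692]
313 339 150 316
4096 [0.47151632 0.21614276 0.14802979] [-8.55036976e-01 -5.18566874e-01 -4.09606715e-04] [0.14847985 0.15021381 0.15075921] tcp minus rail along x,y tub -0.002778176716220186 -0.002015927699681856 [-0.00482181  0.01048422]
```

View pics/w6.png

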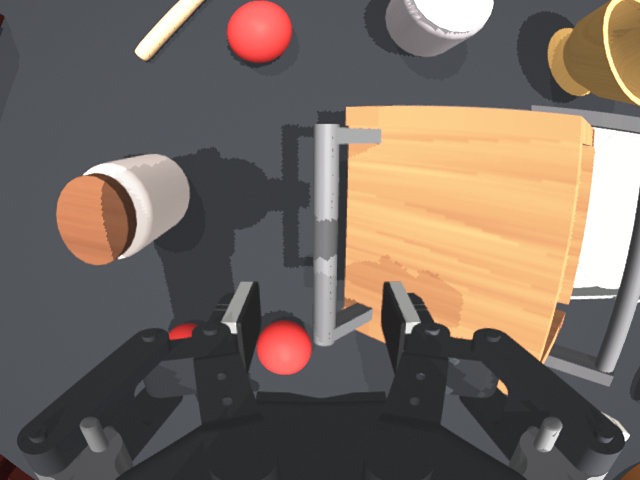

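The rail runs vertically at column ~326, rows 125–340, between the fingers. It needs +3 mm, and its axis is at z ≈ 0.142, which agrees with the text. I narrow the fingers a little to clear the sloping back wall, then descend.

>>> move_arm(deltas=[[[0,0.003,0.01],[0,0,0]],[[0,0,0.02],[0,0,0]],[[0,0,0.02],[0,0,0]],[[0,0,0.02],[0,0,0]],[[0,0,0.015],[0,0,0]],[[0,0,0.012],[0,0,0]],[[0,0,0.006],[0,0,0]],[[0,0,0.002],[0,0,0]]], claw=0.53)

```text
clock: 11.35
ee_pos: [0.4709, 0.2063, 0.1484]
tool_rot: [0.0, 0.964, 0.267, -0.001]
contact_force: [-0.6, -0.3, 0.2]
opening: 0.0404
```

```bash
python3 - <<'E'
from h import *
o=env.get_obs();p,d=env.get_image("wrist");cv2.imwrite("pics/w7.png",p)
print(o["ee_pos"],o["contact_force"],o["opening"])
E
```

```text
[0.47086496 0.20634188 0.14843727] [-0.60658211 -0.33717953  0.18784511] 0.0404166516945078
```

View pics/w7.png

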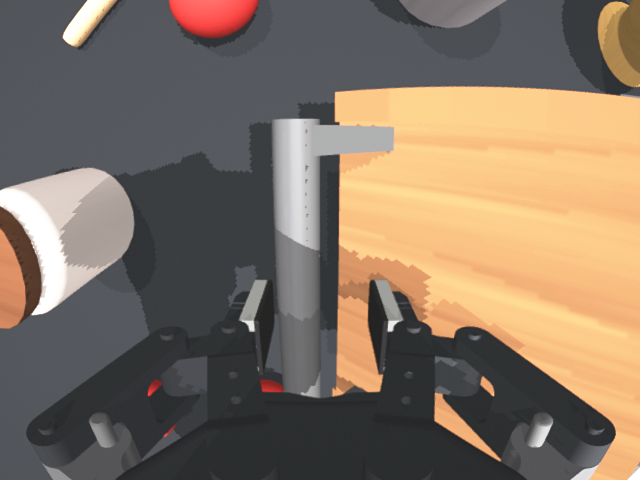

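>>> move_arm(deltas=[[[0,0,0],[0,0,0]],[[0,0,0],[0,0,0]],[[0,0,0],[0,0,0]],[[0,0,0],[0,0,0]],[[0,0,0],[0,0,0]],[[0,0,0],[0,0,0]],[[0,0,0],[0,0,0]],[[0,0,0],[0,0,0]]])

```text
clock: 12.07
ee_pos: [0.4704, 0.2083, 0.1497]
tool_rot: [0.0, 0.963, 0.268, 0.0]
contact_force: [-0.2, 0.4, -0.0]
opening: 0.04
```

```bash
python3 - <<'E'
from h import *
o=env.get_obs();p,d=env.get_image("wrist");cv2.imwrite("pics/w8.png",p)
P=wcloud(d,o);hsv=cv2.cvtColor(p,cv2.COLOR_BGR2HSV)
c=np.array([.470,.212,.141]);r=P-c
s=(d>0)&(abs(r@XH)<.025)&(abs(r@YH)<.055)&(abs(r[...,2])<.02)&(hsv[...,1]<70)&(np.indices(d.shape)[0]<300)
q=P[s]
print(o["ee_pos"],q.mean(0),np.percentile(q[:,2],95),np.percentile((q-o["ee_pos"])@XH,[2,50,98]))
E
```

```text
[0.47040591 0.20828072 0.14971998] [0.49505127 0.23042611 0.14722506] 0.15012695769202286 [-0.0239863  -0.00594972  0.02007241]
```

View pics/w8.png

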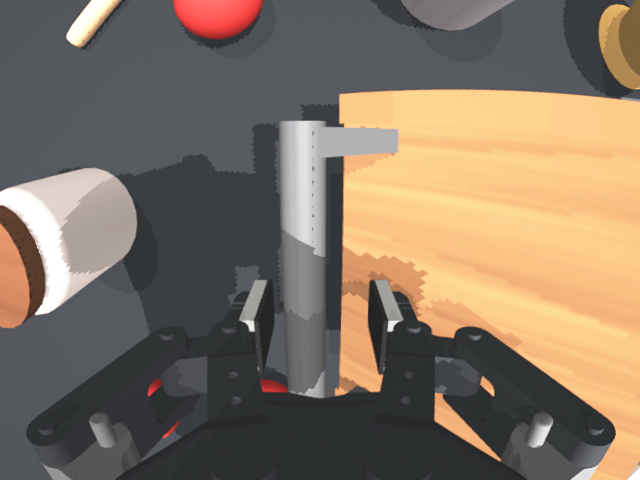

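The rail centre is at column ~306 and the jaw centre at ~321, so the tool is about 5.5 mm too far forward. Correcting that, then closing.

>>> move_arm(deltas=[[[0,-0.0025,0],[0,0,0]],[[0,-0.003,0],[0,0,0]],[[0,0,0],[0,0,0]],[[0,0,0],[0,0,0]],[[0,0,0],[0,0,0]],[[0,0,0],[0,0,0]],[[0,0,0],[0,0,0]],[[0,0,0],[0,0,0]]])

```text
clock: 12.78
ee_pos: [0.4676, 0.2129, 0.1496]
tool_rot: [0.0, 0.963, 0.268, -0.0]
contact_force: [-0.1, 0.2, 0.0]
opening: 0.0402
```

>>> move_arm(deltas=[[[0,0,0],[0,0,0]],[[0,0,0],[0,0,0]],[[0,0,0],[0,0,0]],[[0,0,0],[0,0,0]],[[0,0,0],[0,0,0]],[[0,0,0],[0,0,0]],[[0,0,0],[0,0,0]],[[0,0,0],[0,0,0]]], claw=1, newtons=70)

```text
clock: 13.45
ee_pos: [0.4672, 0.2137, 0.1499]
tool_rot: [-0.0, 0.963, 0.268, -0.0]
contact_force: [-3.9, 2.1, 3.5]
opening: 0.0137
```

```bash
python3 - <<'E'
from h import *
o=env.get_obs();print(o["ee_pos"],o["contact_force"],o["moment"],o["opening"])
for n in ["scene","top"]:
    p,d=env.get_image(n);q=tubtilt(n,d,p);print(n,len(q),backwall(q))
E
```

```text
[0.46719603 0.2136633  0.14986674] [-3.87808257  2.11454323  3.4605242 ] [ 0.55623112  0.59147353 -0.04689819] 0.013720460321949476
scene 4506 (np.int64(1263), array([-0.02354841,  0.00697111,  0.15843463]), array([-0.70797375,  0.00311683,  0.70623187]), np.float64(44.92942860915292))
top 5799 (np.int64(2791), array([-0.02127559, -0.0007818 ,  0.15876544]), array([-0.70825923,  0.00136211,  0.70595113]), np.float64(44.90648896394161))
```

Gripped: the opening reads 13.7 mm on the 16 mm rail, with the same 2 mm under-read as on the bar. Rocking further about the toe.

>>> move_arm(deltas=[[[0,0.0023,-0.0031],[0,0,0]],[[0,0.0024,-0.0031],[0,0,0]],[[0,0.0024,-0.003],[0,0,0]],[[0,0.0025,-0.003],[0,0,0]],[[0,0.0025,-0.0029],[0,0,0]],[[0,0.0026,-0.0029],[0,0,0]],[[0,0.0026,-0.0029],[0,0,0]],[[0,0.0027,-0.0028],[0,0,0]]])

```text
clock: 14.22
ee_pos: [0.4767, 0.1974, 0.1726]
tool_rot: [-0.002, 0.963, 0.268, -0.001]
contact_force: [-1.9, 5.1, -5.1]
opening: 0.014
```

>>> move_arm(deltas=[[[0,0.0027,-0.0028],[0,0,0]],[[0,0.0028,-0.0027],[0,0,0]],[[0,0.0028,-0.0027],[0,0,0]],[[0,0.0029,-0.0026],[0,0,0]],[[0,0.0029,-0.0026],[0,0,0]],[[0,0.0029,-0.0025],[0,0,0]],[[0,0.003,-0.0025],[0,0,0]],[[0,0.003,-0.0024],[0,0,0]]])

```text
clock: 14.88
ee_pos: [0.4883, 0.1782, 0.1939]
tool_rot: [-0.002, 0.963, 0.269, -0.001]
contact_force: [-4.2, 5.6, -1.5]
opening: 0.0138
```

```bash
python3 - <<'E'
from h import *
o=env.get_obs();print(o["ee_pos"],o["contact_force"],o["moment"],o["opening"])
for n in ["scene"]:
    p,d=env.get_image(n);q=tubtilt(n,d,p);print(n,len(q),backwall(q))
cv2.imwrite("pics/s9.png",cv2.resize(p[130:350,200:450],None,fx=3,fy=2.7))
E
```

```text
[0.48825169 0.17820557 0.19389344] [-4.17222576  5.5727234  -1.50472758] [ 1.70410845  0.94716766 -0.0524913 ] 0.013783866180960485
scene 4560 (np.int64(1323), array([0.01973416, 0.00906484, 0.17992173]), array([-0.50163128,  0.00870594,  0.86503772]), np.float64(59.89075711572161))
```

View pics/s9.png

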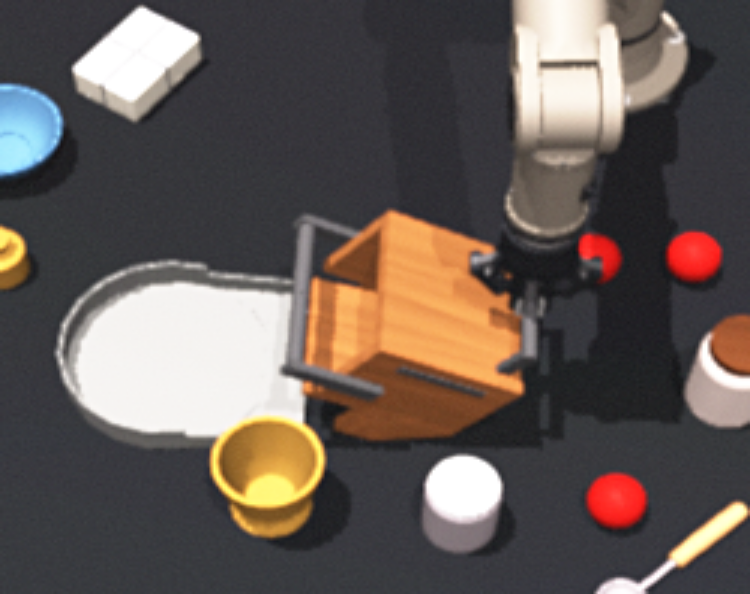

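Tilt measures 59.9° against 60° planned, and the tub is pivoting on its toe. Continuing to the stop.

>>> move_arm(deltas=[[[0,0.0031,-0.0024],[0,0,0]],[[0,0.0031,-0.0023],[0,0,0]],[[0,0.0031,-0.0023],[0,0,0]],[[0,0.0032,-0.0022],[0,0,0]],[[0,0.0032,-0.0022],[0,0,0]],[[0,0.0032,-0.0021],[0,0,0]],[[0,0.0033,-0.0021],[0,0,0]],[[0,0.0033,-0.002],[0,0,0]]])

```text
clock: 15.6
ee_pos: [0.5012, 0.157, 0.2123]
tool_rot: [-0.002, 0.963, 0.269, -0.001]
contact_force: [-5.2, 5.6, 2.3]
opening: 0.0136
```

>>> move_arm(deltas=[[[0,0.0033,-0.002],[0,0,0]],[[0,0.0034,-0.0019],[0,0,0]],[[0,0.0034,-0.0019],[0,0,0]],[[0,0.0034,-0.0018],[0,0,0]],[[0,0.0035,-0.0017],[0,0,0]],[[0,0.0035,-0.0017],[0,0,0]],[[0,0.0035,-0.0016],[0,0,0]],[[0,0.0036,-0.0016],[0,0,0]]])

```text
clock: 16.27
ee_pos: [0.5153, 0.134, 0.2278]
tool_rot: [-0.002, 0.963, 0.269, -0.001]
contact_force: [-6.2, 4.9, 9.3]
opening: 0.0134
```

>>> move_arm(deltas=[[[0,0.0036,-0.0015],[0,0,0]],[[0,0.0036,-0.0015],[0,0,0]],[[0,0.0036,-0.0014],[0,0,0]],[[0,0.0036,-0.0013],[0,0,0]],[[0,0.0037,-0.0013],[0,0,0]],[[0,0.0037,-0.0012],[0,0,0]],[[0,0.0037,-0.0012],[0,0,0]],[[0,0.0037,-0.0011],[0,0,0]]])

```text
clock: 16.93
ee_pos: [0.5315, 0.1075, 0.2394]
tool_rot: [-0.001, 0.963, 0.269, 0.0]
contact_force: [-6.6, 2.8, 12.8]
opening: 0.0135
```

```bash
python3 - <<'E'
from h import *
o=env.get_obs();print(o["ee_pos"],o["contact_force"],o["moment"],o["opening"])
for n in ["scene"]:
    p,d=env.get_image(n);q=tubtilt(n,d,p);print(n,len(q),backwall(q))
cv2.imwrite("pics/s10.png",cv2.resize(p[130:350,200:450],None,fx=3,fy=2.7))
E
```

```text
[0.53146796 0.10747411 0.23942531] [-6.55534605  2.84807438 12.77172028] [ 1.10912515  1.65811545 -0.06444016] 0.013521080047788512
scene 3651 (np.int64(1183), array([0.09794819, 0.01080778, 0.19206638]), array([-0.12929628, -0.01776333,  0.99144689]), np.float64(82.56989208139815))
```

View pics/s10.png

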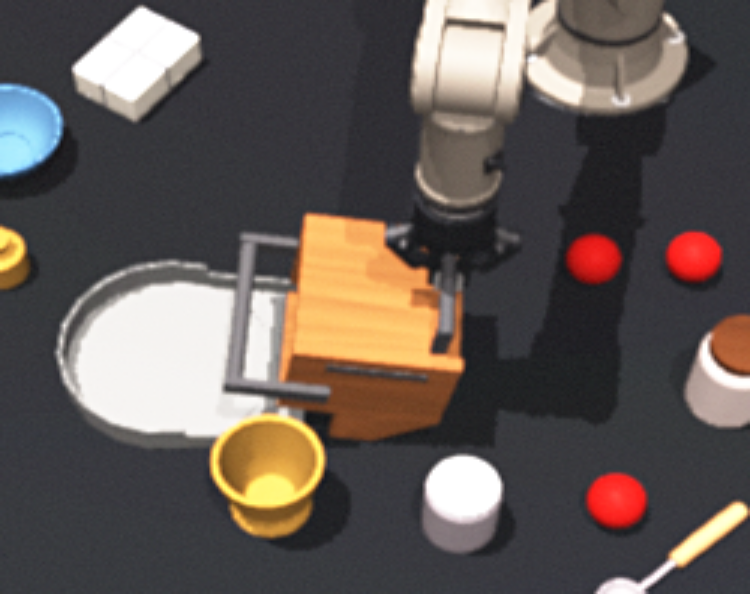

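>>> move_arm(deltas=[[[0,0.0037,-0.0012],[0,0,0]],[[0,0.0038,-0.0011],[0,0,0]],[[0,0.0038,-0.0011],[0,0,0]],[[0,0.0038,-0.001],[0,0,0]],[[0,0.0038,-0.001],[0,0,0]],[[0,0.0038,-0.0009],[0,0,0]],[[0,0.0038,-0.0008],[0,0,0]],[[0,0.0038,-0.0008],[0,0,0]]])

```text
clock: 17.65
ee_pos: [0.5474, 0.0807, 0.2465]
tool_rot: [-0.001, 0.963, 0.268, -0.0]
contact_force: [-5.2, 1.8, 15.5]
opening: 0.0137
```

```bash
python3 - <<'E'
from h import *
o=env.get_obs();print(o["ee_pos"],o["contact_force"],o["moment"],o["opening"])
for n in ["scene","top"]:
    p,d=env.get_image(n);q=tubtilt(n,d,p);print(n,len(q),backwall(q))
    cv2.imwrite("pics/%s11.png"%n,p if n=="top" else cv2.resize(p[130:350,200:450],None,fx=3,fy=2.7))
E
```

```text
[0.54735267 0.08074929 0.24645867] [-5.15815122  1.78251458 15.54916917] [0.36625954 1.46948355 0.03516568] 0.013744009102976481
scene 3250 (np.int64(1083), array([0.12221407, 0.01011146, 0.18876324]), array([-0.00458171, -0.00560901,  0.99997377]), np.float64(89.73748258204793))
top 2531 (np.int64(1815), array([ 0.15253133, -0.00942113,  0.18846165]), array([ 0.01384244, -0.00391827,  0.99989651]), np.float64(90.79314497408552))
```

View pics/scene11.png

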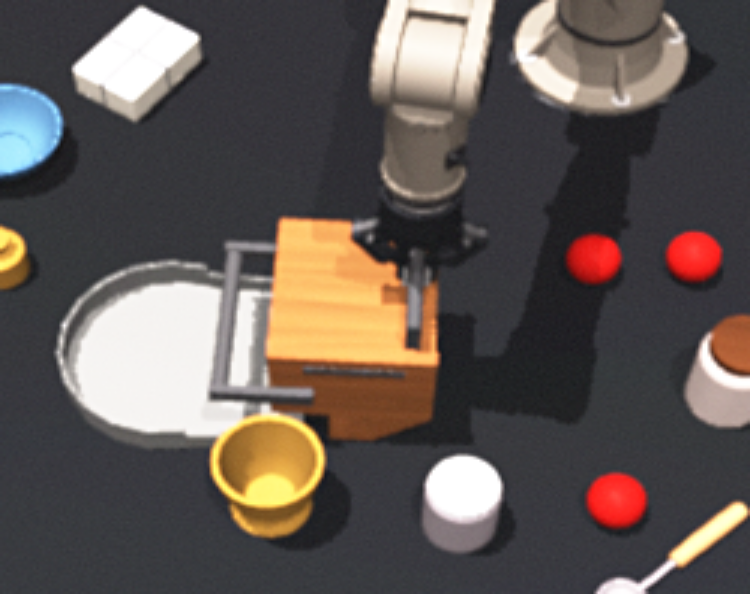

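View pics/top11.png

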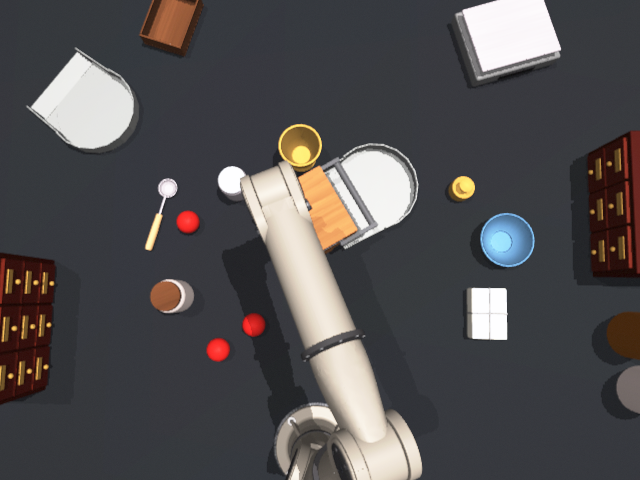

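At the stop (≈90°). Waiting for the fruits to roll.

>>> move_arm(deltas=[[[0,0,0],[0,0,0]],[[0,0,0],[0,0,0]],[[0,0,0],[0,0,0]],[[0,0,0],[0,0,0]],[[0,0,0],[0,0,0]],[[0,0,0],[0,0,0]],[[0,0,0],[0,0,0]],[[0,0,0],[0,0,0]]])

```text
clock: 18.42
ee_pos: [0.5477, 0.0801, 0.2469]
tool_rot: [0.0, 0.963, 0.268, 0.0]
contact_force: [-5.6, 1.7, 10.4]
opening: 0.0137
```

>>> move_arm(deltas=[[[0,0,0],[0,0,0]],[[0,0,0],[0,0,0]],[[0,0,0],[0,0,0]],[[0,0,0],[0,0,0]],[[0,0,0],[0,0,0]],[[0,0,0],[0,0,0]],[[0,0,0],[0,0,0]],[[0,0,0],[0,0,0]]])

```text
clock: 19.08
ee_pos: [0.5477, 0.0801, 0.2469]
tool_rot: [0.0, 0.963, 0.268, 0.0]
contact_force: [-3.6, 1.9, 10.7]
opening: 0.0136
```

```bash
python3 - <<'E'
from h import *
o=env.get_obs();print(o["ee_pos"],o["contact_force"],o["moment"],o["opening"])
for n in ["scene","top"]:
    p,d=env.get_image(n);q=tubtilt(n,d,p);print(n,len(q),backwall(q)[3])
    print([(np.round(x["at"],3).tolist(),round(x["conf"],2)) for x in env.look_for("fruit0_center",n)])
    cv2.imwrite("pics/%s12.png"%n,p[100:300,200:450] if n=="top" else p[180:330,180:400])
a=cv2.imread("pics/top12.png");b=cv2.imread("pics/scene12.png")
cv2.imwrite("pics/c12.png",np.hstack([cv2.resize(a,(400,320)),cv2.resize(b,(400,320))]))
E
```

```text
[0.54766135 0.08010041 0.24688938] [-3.57514533  1.87609208 10.69392299] [0.55068701 1.1443489  0.02432528] 0.013582031944428143
scene 3166 89.26234195206672
[([0.32, 0.174, 0.049], 0.79), ([0.66, -0.212, 0.052], 0.74), ([0.584, 0.349, 0.045], 0.6), ([0.258, 0.262, 0.049], 0.6)]
top 2550 89.27635192329751
[([0.312, 0.162, 0.049], 0.83), ([0.244, 0.252, 0.054], 0.78), ([0.648, -0.218, 0.051], 0.62)]
```

View pics/c12.png

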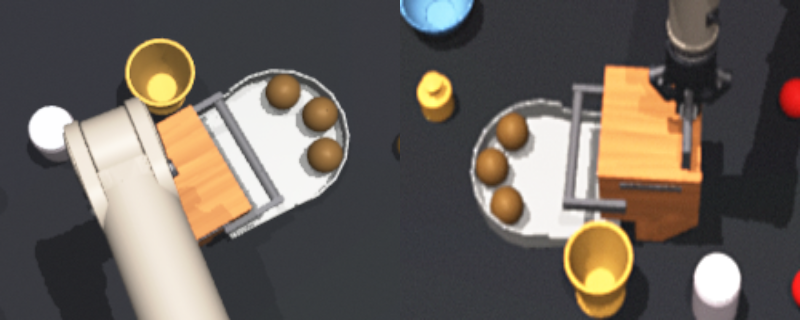

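All three brown fruits are in the pan, at the left crop's (283,90), (320,113) and (325,155). Lowering the tub back along the same arc.

>>> move_arm(deltas=[[[0,-0.0038,0.0008],[0,0,0]],[[0,-0.0038,0.0008],[0,0,0]],[[0,-0.0038,0.0009],[0,0,0]],[[0,-0.0038,0.001],[0,0,0]],[[0,-0.0038,0.001],[0,0,0]],[[0,-0.0038,0.0011],[0,0,0]],[[0,-0.0038,0.0011],[0,0,0]],[[0,-0.0037,0.0011],[0,0,0]]])

```text
clock: 19.95
ee_pos: [0.534, 0.1034, 0.2403]
tool_rot: [0.003, 0.964, 0.267, 0.002]
contact_force: [-4.5, 0.4, 13.0]
opening: 0.0136
```

>>> move_arm(deltas=[[[0,-0.0037,0.0011],[0,0,0]],[[0,-0.0037,0.0012],[0,0,0]],[[0,-0.0037,0.0012],[0,0,0]],[[0,-0.0037,0.0013],[0,0,0]],[[0,-0.0036,0.0013],[0,0,0]],[[0,-0.0036,0.0014],[0,0,0]],[[0,-0.0036,0.0015],[0,0,0]],[[0,-0.0036,0.0015],[0,0,0]]])

```text
clock: 20.62
ee_pos: [0.5182, 0.13, 0.2291]
tool_rot: [0.002, 0.963, 0.268, 0.002]
contact_force: [-3.2, 0.9, 12.1]
opening: 0.013
```

```bash
python3 - <<'E'
from h import *
o=env.get_obs();print(o["ee_pos"],o["contact_force"],o["moment"],o["opening"])
for n in ["scene"]:
    p,d=env.get_image(n);q=tubtilt(n,d,p);print(n,len(q),backwall(q))
E
```

```text
[0.51823322 0.12998644 0.22906699] [-3.23279101  0.93738722 12.11897573] [-0.5697425   0.54896553  0.00623129] 0.012992615760977906
scene 3989 (np.int64(1318), array([0.07532996, 0.01238727, 0.19185296]), array([-0.25373136,  0.00508709,  0.96726135]), np.float64(75.30137997918509))
```

>>> move_arm(deltas=[[[0,-0.0036,0.0015],[0,0,0]],[[0,-0.0035,0.0016],[0,0,0]],[[0,-0.0035,0.0017],[0,0,0]],[[0,-0.0035,0.0017],[0,0,0]],[[0,-0.0034,0.0018],[0,0,0]],[[0,-0.0034,0.0019],[0,0,0]],[[0,-0.0034,0.0019],[0,0,0]],[[0,-0.0033,0.002],[0,0,0]]])

```text
clock: 21.33
ee_pos: [0.5035, 0.1547, 0.2137]
tool_rot: [0.0, 0.963, 0.268, 0.001]
contact_force: [-1.8, 3.1, 4.9]
opening: 0.0136
```

>>> move_arm(deltas=[[[0,-0.0033,0.002],[0,0,0]],[[0,-0.0033,0.0021],[0,0,0]],[[0,-0.0032,0.0021],[0,0,0]],[[0,-0.0032,0.0022],[0,0,0]],[[0,-0.0032,0.0022],[0,0,0]],[[0,-0.0031,0.0023],[0,0,0]],[[0,-0.0031,0.0023],[0,0,0]],[[0,-0.0031,0.0024],[0,0,0]]])

```text
clock: 22.0
ee_pos: [0.4901, 0.1772, 0.1952]
tool_rot: [-0.0, 0.963, 0.269, 0.001]
contact_force: [-2.9, 4.0, 6.9]
opening: 0.0137
```

>>> move_arm(deltas=[[[0,-0.003,0.0024],[0,0,0]],[[0,-0.003,0.0025],[0,0,0]],[[0,-0.0029,0.0025],[0,0,0]],[[0,-0.0029,0.0026],[0,0,0]],[[0,-0.0029,0.0026],[0,0,0]],[[0,-0.0028,0.0027],[0,0,0]],[[0,-0.0028,0.0027],[0,0,0]],[[0,-0.0027,0.0028],[0,0,0]]])

```text
clock: 22.67
ee_pos: [0.4782, 0.1968, 0.1737]
tool_rot: [-0.0, 0.963, 0.268, 0.001]
contact_force: [-1.3, 6.0, -1.0]
opening: 0.0137
```

```bash
python3 - <<'E'
from h import *
o=env.get_obs();print(o["ee_pos"],o["contact_force"],o["moment"],o["opening"])
for n in ["scene"]:
    p,d=env.get_image(n);q=tubtilt(n,d,p);print(n,len(q),backwall(q))
E
```

```text
[0.47817931 0.19678259 0.17367136] [-1.26671019  6.04046071 -0.97443937] [ 1.08538924  0.17145216 -0.03498096] 0.013708452748426378
scene 4535 (np.int64(1276), array([-0.00173865,  0.00786526,  0.17128092]), array([-6.13919284e-01, -4.60790639e-04,  7.89368672e-01]), np.float64(52.12655978837981))
```

>>> move_arm(deltas=[[[0,-0.0027,0.0028],[0,0,0]],[[0,-0.0026,0.0029],[0,0,0]],[[0,-0.0026,0.0029],[0,0,0]],[[0,-0.0025,0.0029],[0,0,0]],[[0,-0.0025,0.003],[0,0,0]],[[0,-0.0024,0.003],[0,0,0]],[[0,-0.0022,0.0028],[0,0,0]],[[0,-0.001,0.0015],[0,0,0]]])

```text
clock: 23.38
ee_pos: [0.4683, 0.2132, 0.151]
tool_rot: [-0.001, 0.963, 0.269, 0.001]
contact_force: [-1.1, 6.5, 0.5]
opening: 0.0136
```

```bash
python3 - <<'E'
from h import *
o=env.get_obs();print(o["ee_pos"],o["contact_force"],o["moment"],o["opening"])
for n in ["scene","top"]:
    p,d=env.get_image(n);q=tubtilt(n,d,p);print(n,len(q),backwall(q))
E
```

```text
[0.46833065 0.21323401 0.15103012] [-1.14873469  6.46798139  0.46247494] [ 0.98387259 -0.03367631 -0.08553155] 0.013618956965846248
scene 4505 (np.int64(1219), array([-0.02410548,  0.00940545,  0.15888156]), array([-0.70617612,  0.00878146,  0.70798176]), np.float64(45.073157235121336))
top 5763 (np.int64(2816), array([-0.01986512, -0.00070263,  0.1608255 ]), array([-0.69584255, -0.00165561,  0.71819246]), np.float64(45.90552830578262))
```

>>> move_arm(deltas=[[[0,-0.0007,0.0008],[0,0,0]],[[0,-0.0006,0.0007],[0,0,0]],[[0,-0.0004,0.0005],[0,0,0]],[[0,0,0],[0,0,0]],[[0,0,0],[0,0,0]],[[0,0,0],[0,0,0]],[[0,0,0],[0,0,0]],[[0,0,0],[0,0,0]]])

```text
clock: 24.15
ee_pos: [0.4677, 0.2144, 0.1494]
tool_rot: [-0.001, 0.963, 0.268, 0.001]
contact_force: [-0.0, 5.8, -0.3]
opening: 0.0135
```

```bash
python3 - <<'E'
from h import *
o=env.get_obs();print(o["ee_pos"],o["contact_force"],o["moment"],o["opening"])
for n in ["scene","top"]:
    p,d=env.get_image(n);q=tubtilt(n,d,p);print(n,len(q),backwall(q))
E
```

```text
[0.46771827 0.21436578 0.14935615] [-0.03126173  5.84475616 -0.33553698] [ 0.85748104 -0.11707064 -0.03081278] 0.013468174790492577
scene 4502 (np.int64(1234), array([-0.02368339,  0.00795165,  0.1587609 ]), array([-0.70237749,  0.01049989,  0.71172721]), np.float64(45.37882027295288))
top 5779 (np.int64(2795), array([-2.07881210e-02, -1.51240399e-04,  1.60192518e-01]), array([-6.98655430e-01, -2.32563911e-04,  7.15458270e-01]), np.float64(45.68077019404912))
```

>>> move_arm(deltas=[[[0,-0.0005,0.0008],[0,0,0]],[[0,-0.0005,0.0007],[0,0,0]],[[0,-0.0002,0.0005],[0,0,0]],[[0,0,0],[0,0,0]],[[0,0,0],[0,0,0]],[[0,0,0],[0,0,0]],[[0,0,0],[0,0,0]],[[0,0,0],[0,0,0]]])

```text
clock: 24.92
ee_pos: [0.4672, 0.2154, 0.1478]
tool_rot: [-0.001, 0.963, 0.268, 0.001]
contact_force: [-2.2, 6.2, 1.8]
opening: 0.0136
```

>>> move_arm(deltas=[[[0,-0.0004,0.0006],[0,0,0]],[[0,-0.0004,0.0006],[0,0,0]],[[0,-0.0002,0.0004],[0,0,0]],[[0,0,0],[0,0,0]],[[0,0,0],[0,0,0]],[[0,0,0],[0,0,0]],[[0,0,0],[0,0,0]],[[0,0,0],[0,0,0]]])

```text
clock: 25.58
ee_pos: [0.467, 0.2157, 0.1475]
tool_rot: [0.0, 0.963, 0.268, 0.001]
contact_force: [-3.7, 3.3, 9.8]
opening: 0.0135
```

```bash
python3 - <<'E'
from h import *
for n in ["scene","top"]:
    p,d=env.get_image(n);q=tubtilt(n,d,p);print(n,len(q),backwall(q))
E
```

```text
scene 4482 (np.int64(1253), array([-0.02555034,  0.0077927 ,  0.15785364]), array([-7.07024252e-01, -1.89997624e-04,  7.07189275e-01]), np.float64(45.00668577917065))
top 5790 (np.int64(2766), array([-0.02312357, -0.00039796,  0.15859763]), array([-0.70695087,  0.00194763,  0.70725997]), np.float64(45.01252293175119))
```

Seated: 45.0° in both views, and the force is now pushing up at about 10 N. Releasing and rising clear.

>>> move_arm(deltas=[[[0,0,0],[0,0,0]],[[0,0,0],[0,0,0]],[[0,0,0],[0,0,0]],[[0,0,0],[0,0,0]],[[0,0,0],[0,0,0]],[[0,0,0],[0,0,0]],[[0,0,0],[0,0,0]],[[0,0,0],[0,0,0]]], claw=0.53)

```text
clock: 26.35
ee_pos: [0.4663, 0.2149, 0.1461]
tool_rot: [0.0, 0.963, 0.268, -0.0]
contact_force: [-0.2, -0.1, 0.2]
opening: 0.0404
```

>>> move_arm(deltas=[[[0,0,-0.005],[0,0,0]],[[0,0,-0.01],[0,0,0]],[[0,0,-0.02],[0,0,0]],[[0,0,-0.025],[0,0,0]],[[0,0,-0.025],[0,0,0]],[[0,0,-0.025],[0,0,0]],[[0,0,-0.025],[0,0,0]],[[0,0,-0.015],[0,0,0]]])

```text
clock: 27.02
ee_pos: [0.4671, 0.2161, 0.3003]
tool_rot: [-0.0, 0.963, 0.268, 0.003]
contact_force: [0.5, 0.2, 0.2]
opening: 0.04
```

>>> move_arm(deltas=[[[-0.01,-0.01,-0.005],[0,0,0]],[[-0.02,-0.01,0],[0,0,0]],[[-0.02,-0.01,0],[0,0,0]],[[-0.02,-0.01,0],[0,0,0]],[[-0.01,0,0],[0,0,0]],[[0,0,0],[0,0,0]],[[0,0,0],[0,0,0]],[[0,0,0],[0,0,0]]])

```text
clock: 27.68
ee_pos: [0.3781, 0.208, 0.3018]
tool_rot: [-0.0, 0.963, 0.268, 0.001]
contact_force: [-0.7, -0.4, 0.4]
opening: 0.04
```

```bash
python3 - <<'E'
from h import *
o=env.get_obs();print(o["ee_pos"],o["contact_force"],o["opening"])
for n in ["scene","top"]:
    p,d=env.get_image(n);q=tubtilt(n,d,p);print(n,len(q),backwall(q))
    print("pan",[np.round(x["at"],3).tolist() for x in env.look_for("pan",n)][:2])
    cv2.imwrite("pics/%s14.png"%n,p)
E
```

```text
[0.37814413 0.20803396 0.30179806] [-0.66799107 -0.42043605  0.40428424] 0.040025457137022866
scene 4610 (np.int64(1347), array([-0.02753815,  0.00386576,  0.15560611]), array([-0.7039934 ,  0.00387677,  0.71019594]), np.float64(45.251293889347274))
pan [[0.645, -0.111, 0.002]]
top 6029 (np.int64(3050), array([-0.02648081, -0.00058673,  0.15523508]), array([-7.05991285e-01,  6.14087274e-04,  7.08220254e-01]), np.float64(45.09030503901098))
pan [[0.662, -0.104, 0.009]]
```

View pics/scene14.png

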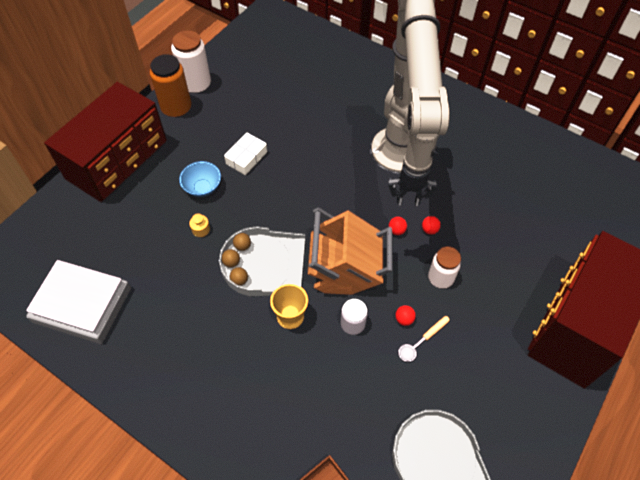

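View pics/top14.png

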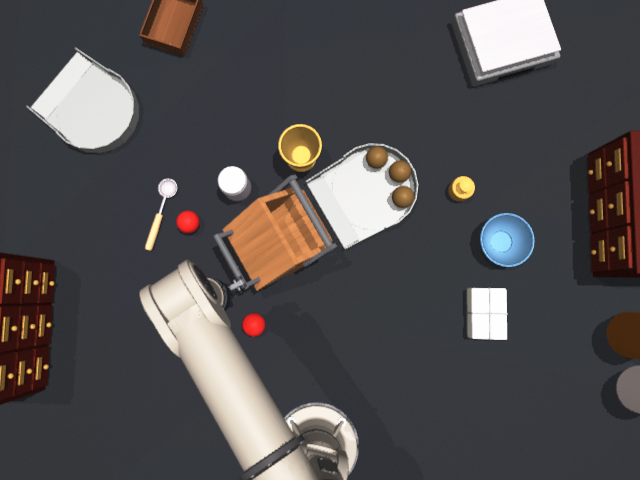

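The tub rests on its bevel, the three fruits are in the pan at top px (377,157), (400,171) and (403,197), and the pan and bystanders sit at the same pixels as at the start. The arm is clear of everything.

```bash
python3 - <<'E'
from h import *
a=cv2.imread("pics/top0.png").astype(int);b=cv2.imread("pics/top14.png").astype(int)
print("pan lip region diff",abs(a-b)[180:250,305:350].mean(), "mortar",abs(a-b)[125:172,278:322].mean(),"tin",abs(a-b)[165:202,216:250].mean())
print(env.hand_in())
E
```

```text
pan lip region diff 21.961269841269843 mortar 1.8663765312701484 tin 1.1952835188129305
the job is handed in; nothing more can be done
None
```

The three fruits are in the pan, the tub stands on its bevelled feet with nothing touching it, and the job is handed in at about 28 s of the 64 s.

- **Rocking forward:** I pinched the bar and rocked the tub onto its bevel. After I let go it measured about 45° in both camera views.
- **Pouring:** I took the rail and rocked the tub to the 90° stop, where all three fruits rolled into the pan. I then lowered it back to its bevel, which measured 45.0° in both views, released it and withdrew. Just after the pour the tilt read 89.3° in both views.
- **Forces:** The largest wrist reading I saw was about 18 N, and the tub turned at roughly 0.2 rad/s by plan.

**Final checks:**
- Both views gave a tilt of 45.1–45.3°, and the fruits were lying at the pan's far wall.
- The mortar and tin areas of the top view barely differ from the start.
- The pan's lip area did differ (mean 22 grey levels). I put this down to the tub now leaning into that part of the picture, since the lip corners look to be at the same pixels.
- The network placed the pan about 1–2 cm from its first reading. I judged this to come from the fruits and the tub covering part of it, and did not measure it further.

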